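# Slide a pastry tray over the lip of the packing scale

### The job

Weigh the tray of baklava: lift its front end by the bar, keeping its back edge down, and draw it forward until the front end leans on the scale's raised lip, then let go so that it rests there by itself. Then push it from behind over the lip, fully onto the scale, and press it for a moment squarely home against the fence, firmly but gently, with about 10 N and never more than 20 N. Do not carry the tray or tip the pastries out, leave the carton, the spatula and the tape dispenser alone, and leave the tray lying there flat and square.

Things in the scene. Friction and masses are not known exactly. Their poses are not given: they have to be found in the camera images.
- tray: Aluminium baking tray full of pastries, 200 mm long (x), 150 wide (y), walls 36 high, 5 thick; 0.5 to 0.9 kg. Origin at the centre of its underside, z up; +x is its front end, starting 45 to 80 mm before the lip. Lying flat it slides under a push of 2 to 6 N.
- tray_bar (a point): Middle of the straight round steel bar (10 mm thick, along the tray's y, 80 mm between its two posts) fixed 26 mm above the rim of the front wall, 62 mm above the underside and 9 mm behind the front face. Pinched across from above, front and back, the tray can pivot on it. Its axes are the tray's.
- tray_nose (a point): Middle of the lower edge of the tray's front end, x = +100 mm, on the underside. Its axes are the tray's.
- tray_tail (a point): Middle of the lower edge of the tray's rear end, x = -100 mm, on the underside. Its axes are the tray's. Push on the flat rear wall above it, fingertips some 20 mm above it. As the tray's middle crosses the lip the rear rises by up to 27 mm: fingers that do not rise along with it pin it by friction, and it jams and rears up.
- scale: Flat steel bench scale, fixed. +x is the way the tray goes on (roughly world +y), z up. Origin on the table, mid outer face of its raised lip: lip 12 mm thick (x 0 to 12), 20 high above the table, 230 wide (y). Behind it the weighing plate, top 12 mm above the table, 230 wide, to x 296; a grey read-out box 75 high stands at x 297 to 357.
- fence: Dark back plate fixed on the weighing plate, 190 mm wide (y), 40 high. Origin mid foot of its face to the tray, 12 mm above the table; x as the scale's, away from the tray. It carries the fence proper: a rigid steel stop plate, 190 wide, 50 high, whose face stands 7 to 47 mm nearer the tray, set differently each time and not measured: find it by feel, slowly (10 mm/s).
- carton: Closed dark red pastry carton, 194 x 144 x 48 mm, loose on the table; a bystander. Origin under its centre.
- spatula: Spatula lying on the table; a bystander. Origin under its middle.
- tape: Blue tape dispenser, 140 x 55 x 88 mm, loose; a bystander. Origin under its centre.
Not all that is in view belongs to the job. What is meant by the tray is not purple or yellow, and is the larger of those in its own colour.

How it is judged (in metres and radians):
On the way, in this order (a step that is already met when the one before it is completed fails the run):
1. the tray leans on the lip by itself, let go: front edge at least 5 mm beyond the lip's inner side and not below its top, back edge still on the table (x of tray_nose in the frame of scale above 0.017 m and z of tray_nose in the frame of scale above 0.018 m and angle between tray's own z axis and vertical above 0.05 rad and height (world z) of tray_tail below 0.008 m and contact force between each of the arm, the fingers and tray below 0.2 N), for 0.2 s.
2. the tray is over the lip and the robot presses it against the fence with 6 to 20 N, square (angle between tray's own z axis and vertical below 0.03 rad and x of tray_tail in the frame of scale above 0.012 m and x of tray_nose in the frame of fence between -0.054 and -0.003 m and angle between the x axis of tray and the x axis of fence, either way round below 0.04 rad and y of tray in the frame of scale between -0.035 and 0.035 m and contact force between tray and fence between 6 and 20 N and contact force between the fingers and tray above 2 N), for 0.3 s.
At the end, for the whole second after the job is handed in: The tray lies flat (within 0.03 rad) and still on the weighing plate, its rear end wholly past the lip, its front edge at the fence (3 to 54 mm from the face of the dark back plate) and square to it (0.04 rad), within 35 mm of the scale's centre line (angle between tray's own z axis and vertical below 0.03 rad and x of tray_tail in the frame of scale above 0.012 m and x of tray_nose in the frame of fence between -0.054 and -0.003 m and angle between the x axis of tray and the x axis of fence, either way round below 0.04 rad and y of tray in the frame of scale between -0.035 and 0.035 m and linear speed of tray below 0.01 m/s); the robot touches nothing.
It fails at once if the tray is pressed or knocked against the fence with more than 20 N (contact force between tray and fence above 20 N).
It fails at once if the tray is tipped by more than 0.4 rad (angle between tray's own z axis and vertical above 0.4 rad).
It fails at once if the tray is carried: its back edge rises more than 60 mm above the table (height (world z) of tray_tail above 0.06 m).
It fails at once if the carton, the spatula or the tape dispenser is moved by more than 20 mm (distance of any of carton, spatula, tape from where it was at the start of the episode above 0.02 m).
It also fails if it takes over 72 s, if anything falls off the work surface, if the arm or the gripper's body presses on something with over 40 N, if the wrist force passes 120 N, or if a joint passes its speed limit or range.

### The arm

A 7-joint arm with a two-finger parallel gripper is mounted at the origin on the work surface. World frame = base frame: x ahead of the robot, y to its left, z up, the work surface at z = 0. Lengths are in m, angles in degrees, forces in N, time in s.
With the tool pointing down it reaches from about 0.4 to 0.875 m from the base axis. Payload 4.4 kg.
Tool frame: the origin (TCP) lies midway between the tips of the shut fingers; the grasp point (between the pads) lies 19 mm behind it; z points along the fingers, y is the line along which they close (so a half turn about z gives the same grasp; the last joint's range is limited). The gripper opens to 85 mm and grips with 20 to 120 N. Pads are 22 mm wide; open, the fingers measure 114 mm over their backs; the gripper's body (76 mm by 85 mm) begins 54 mm behind the grasp point. The pads swing forward as they close: fully open they stand 13 mm farther back than shut.
Start: joints at [71.173, 36.005, 2.206, 86.941, -1.547, 57.084, -1.146], TCP at [0.169, -0.628, 0.231] pointing down, gripper open.
Joint ranges: [-175.42, 175.42], [-21.48, 121.26], [-71.46, 75.88], [10.55, 141.38], [-63.04, 243.04], [13.31, 113.54], [-168.57, 168.57]. Speed limits (degrees/s): [147.25, 147.25, 180, 180, 180, 180, 180].

### API

Orientations are given as a 3x3 rotation matrix whose columns are the frame's x, y, z axes.
In Python, from cell import env, vision gives the robot as it stands. The module is installed in compiled form; this text tells all that it offers. Calls block until the motion is done:
- env.reach(position, orientation): joint-space move of the TCP to a pose.
- env.line_to(position, rotation=None, velocity=0.15): straight line of the TCP; rotation=None keeps the orientation; velocity is the mean speed in m/s.
- env.set_joints(angles): joint-space move.
- env.open_gripper() and env.close_gripper(grip_force=None): open the fingers fully, or close them until they stop; grip_force is the grip in N (None keeps the last).
- env.pause(seconds).
- env.inverse_kinematics(position, orientation): joint angles nearest the present ones, or None.
- env.observe(): the state.
- vision.get_image(name): name is "side" or "top" or "wrist"; returns a dict with "image" (400x640x3 uint8, blue, green, red), "fov_y" (degrees; the focal length in pixels is half the picture's height over the tangent of half this angle, whatever the lens; pixels are square), "cx", "cy" (the principal point, pixels), "R" (3x3) and "t" (3): a world point X has camera coordinates R X + t. Camera axes: x right, y down, z forward; pixel columns grow to the right and rows downward; lengths in m; the calibration is good to about 2 mm. A picture is of the moment at which its call begins. There is no depth.
A pose or a line that the arm cannot do raises env.MotionError and nothing moves.
- env.sign_off(): hands the job in; it is judged then, once.
Trained networks look in a picture, given as the dict that the camera call returned (one of the last four; its "shot" number tells which), for a name from the list of things; names that differ only in an ending like _2 or _b are one class to them, and where a whole thing is asked for, a point or a joint stands for the part that bears it (a point fixed in the world has none). Each returns a list of dicts, best first, with "conf" (0 to 1); they miss things now and then, are a little off and sometimes report something else, mostly with a low value. They report only what shows in the picture. A call takes as long as a camera call. They do not tell look-alikes from the thing itself.
- vision.regions_of(picture, label): "pixels" (400x640 bool, what is visible of it).
- vision.landmark_of(picture, label): "at" ([x, y, z] in m, in the coordinates of the camera as it stood for that picture, good to about 4 mm: a listed point, or the origin of a listed thing).
The state is a dict: "clock": time; "joint_positions": joint angles; "joint_velocities": joint speeds; "joint_efforts": joint torques, N m; "tcp_pos": TCP position; "eef_rot": TCP orientation; "contact_force": force on the tool from outside, world axes, zero at the start; "torque": the same for the moment, N m; "opening": finger opening in m; "grasp_force": force on a finger pad.
Only numpy, scipy, OpenCV 4.12 (cv2) and the standard library are available. Lean on these libraries where they do the work, as an engineer would, in place of code of your own. Each camera call takes 0.05 s, during which the arm holds its last target. There are 200 camera calls.

## Working session

There is one attempt and no reset: what is moved stays moved. The work goes in short steps, each a Python script; the robot and the scene stay as the last script left them, time stands still between calls to the robot, and variables do not carry over. Pictures are saved under pics/ and viewed, at most 10 in all, crops included, and the job is handed in when it is done.

```bash
mkdir -p pics
cat > h.py <<'E'
from cell import env, vision
import numpy as np, cv2
def marks(pic,labels):
    for l in labels:
        for d in vision.landmark_of(pic,l)[:4]:
            w=pic["R"].T@(np.array(d["at"])-pic["t"])
            c=np.array(d["at"]);f=200/np.tan(np.radians(pic["fov_y"]/2))
            print(l,round(d["conf"],2),w.round(4),"px",(c[:2]/c[2]*f+[pic["cx"],pic["cy"]]).round())
E
python3 - <<'E'
from h import *
o=env.observe();print(o["clock"],o["eef_rot"],o["contact_force"])
ims=[]
for n in("top","side"):
    p=vision.get_image(n);print(n,p["fov_y"],p["cx"],p["cy"],(-p["R"].T@p["t"]).round(3));ims.append(p["image"])
    marks(p,["tray","tray_bar","tray_nose","tray_tail","scale","fence","carton","spatula","tape"])
    cv2.imwrite(f"pics/{n}0.png",p["image"])
print(env.observe()["clock"])
E
```

```text
0.0 [[ 9.65676236e-01  2.59748208e-01 -5.24525295e-04]
 [ 2.59748736e-01 -9.65674507e-01  1.82750523e-03]
 [-3.18294977e-05 -1.90102315e-03 -9.99998193e-01]] [0.56770568 0.41396288 0.76802966]
top 45.968078555343396 315.4254371783685 197.3370740720387 [ 0.41  -0.085  1.464]
tray 0.89 [0.8009 0.3144 0.0039] px [180. 125.]
tray 0.73 [0.7895 0.0531 0.0009] px [263. 130.]
tray 0.65 [ 0.3096 -0.2159 -0.0009] px [346. 285.]
tray 0.57 [ 0.5651 -0.1631 -0.0044] px [330. 202.]
tray_bar 0.94 [ 0.3096 -0.2792  0.0462] px [369. 287.]
tray_bar 0.92 [ 0.5574 -0.0724  0.0621] px [301. 202.]
tray_bar 0.7 [0.7401 0.2755 0.046 ] px [188. 141.]
tray_bar 0.63 [0.7044 0.0679 0.0607] px [255. 153.]
tray_nose 0.81 [ 0.3085 -0.29    0.0027] px [370. 286.]
tray_nose 0.72 [ 0.5631 -0.0636  0.0059] px [298. 202.]
tray_nose 0.6 [0.7382 0.2702 0.0012] px [193. 145.]
tray_nose 0.59 [0.6919 0.0733 0.0035] px [255. 160.]
tray_tail 0.97 [ 8.641e-01  3.525e-01 -1.000e-04] px [169. 105.]
tray_tail 0.86 [8.902e-01 4.460e-02 8.000e-04] px [266.  99.]
tray_tail 0.6 [ 0.5668 -0.2655  0.0011] px [363. 202.]
tray_tail 0.58 
[... 755 characters left out ...]
.62 [ 0.5599 -0.0716  0.0609] px [313. 207.]
tray_nose 0.93 [ 0.56   -0.0571 -0.0008] px [310. 227.]
tray_nose 0.9 [ 0.7369  0.2728 -0.0024] px [181. 295.]
tray_nose 0.88 [ 0.6964  0.0681 -0.0026] px [242. 243.]
tray_nose 0.76 [ 0.316  -0.2888  0.0005] px [422. 201.]
tray_tail 0.83 [0.8668 0.3572 0.0017] px [111. 302.]
tray_tail 0.74 [ 0.5691 -0.261   0.0006] px [337. 182.]
tray_tail 0.57 [ 0.3104 -0.1425  0.0037] px [409. 234.]
tray_tail 0.56 [ 0.8951  0.0428 -0.0013] px [186. 213.]
scale 0.74 [ 0.5267  0.0028 -0.0006] px [312. 246.]
fence 0.79 [0.4804 0.2675 0.0149] px [278. 331.]
carton 0.68 [ 0.7963 -0.203  -0.0033] px [262. 173.]
spatula 0.94 [ 0.3858 -0.4751  0.002 ] px [417. 159.]
1.0
```

View pics/top0.png

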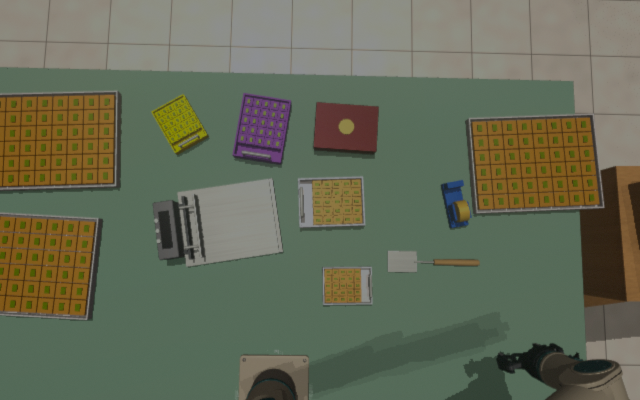

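View pics/side0.png

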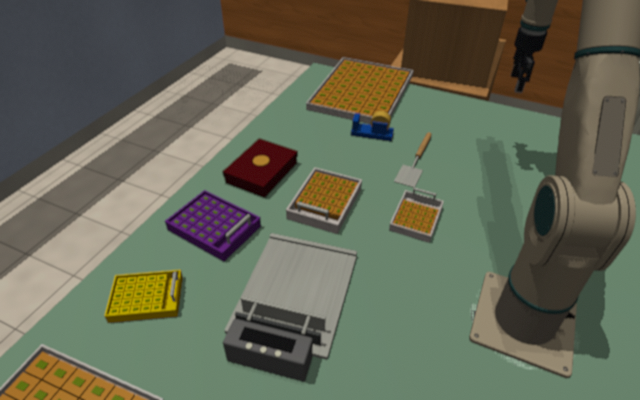

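Aluminium candidates in the top view are the tray at (332,202) and a smaller one at (347,286). The yellow one at (180,125) and the purple one at (263,130) are excluded by colour. The big trays at the picture's edge are far over 200 mm, so they are scenery. The tray at (332,202) measures 203 mm from nose to tail and its nose is 66 mm before the lip, so it fits. The smaller one is about 150 mm long and points away from the scale.

Run:
```python
from h import *
exp={"tray_bar":(.559,-.072),"tray_nose":(.561,-.06),"tray_tail":(.568,-.263),"scale":(.525,.001),"fence":(.4805,.266)}
acc={k:[] for k in exp}
for i in range(2):
  for n in("top","side"):
    p=vision.get_image(n)
    for l in exp:
        for d in vision.landmark_of(p,l):
            w=p["R"].T@(np.array(d["at"])-p["t"])
            if np.linalg.norm(w[:2]-exp[l])<.025: acc[l].append(w)
    if n=="top" and i==0:
        cv2.imwrite("pics/crop.png",cv2.resize(p["image"][165:315,150:400],None,fx=3,fy=3,interpolation=cv2.INTER_CUBIC))
    if i==0:
      # tray yaw from the mask, rays intersected with z=plane
      for l,z in(("tray",.036),("scale",.012)):
        for d in vision.regions_of(p,l):
          ys,xs=np.nonzero(d["pixels"]);f=200/np.tan(np.radians(p["fov_y"]/2))
          r=np.c_[(xs-p["cx"])/f,(ys-p["cy"])/f,np.ones(len(xs))]@p["R"];c=-p["R"].T@p["t"]
          P=c+r*((z-c[2])/r[:,2])[:,None]
          print(n,l,round(d["conf"],2),[np.round(v,4) for v in cv2.minAreaRect((P[:,:2]*1000).astype(np.float32))])
for l in acc:
    a=np.array(acc[l]);print(l,len(a),np.median(a,0).round(4),a.std(0).round(4))
```

```text
top tray 0.92 [array([ 561.5032, -164.9867]), array([153.6515, 204.8706]), np.float64(3.0261)]
top tray 0.92 [array([786.0339,  53.1873]), array([153.8895, 206.9504]), np.float64(82.1327)]
top tray 0.88 [array([ 309.9822, -216.8616]), array([112.026 , 146.7601]), np.float64(0.8397)]
top tray 0.71 [array([794.3073, 305.7806]), array([159.6481, 116.9399]), np.float64(31.6295)]
top scale 0.7 [array([ 563.7285, -165.9557]), array([157.2306, 203.4808]), np.float64(2.9843)]
top scale 0.69 [array([491.6397, 185.2527]), array([232.5411, 378.6002]), np.float64(9.44)]
side tray 0.92 [array([ 310.1778, -201.5178]), array([110.0702, 194.8121]), np.float64(1.1277)]
side tray 0.84 [array([ 559.103 , -145.4543]), array([160.7358, 234.1931]), np.float64(2.6354)]
side tray 0.81 [array([787.8978, 324.4327]), array([157.9929, 132.2908]), np.float64(31.8736)]
side tray 0.6 [array([781.2685,  68.426 ]), array([170.0097, 228.4205]), np.float64(81.8512)]
side scale 0.95 [array([494.7277, 176.2306]), array([234.8958, 371.767 ]), np.float64(9.2522)]
tray_bar 5 [ 0.5585 -0.0704  0.0594] [0.0025 0.0055 0.0249]
tray_nose 4 [ 5.601e-01 -6.140e-02  5.000e-04] [0.0018 0.0038 0.0014]
tray_tail 4 [ 0.568  -0.2628 -0.0008] [0.0028 0.0048 0.0009]
scale 4 [5.239e-01 2.400e-03 1.000e-04] [0.0018 0.0033 0.0003]
fence 4 [0.4792 0.2651 0.0122] [0.0017 0.0023 0.0034]
```

View pics/crop.png

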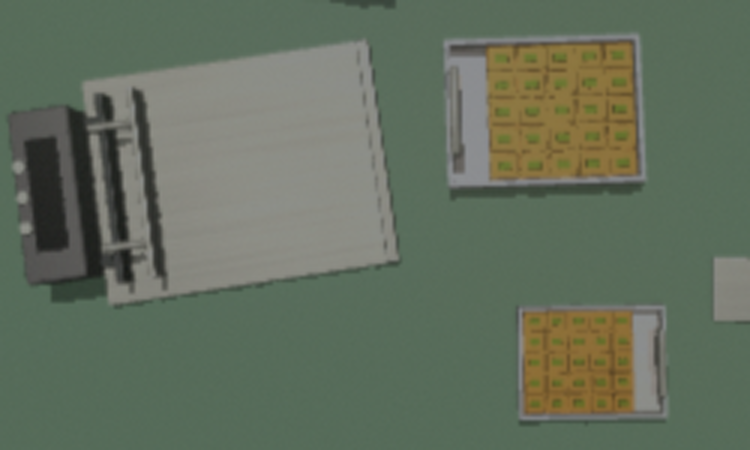

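The crop confirms it: the tray meant is at (544,110), with its bar at (455,120) facing the scale. The small one at (592,362) is the decoy. I'll grasp now.

```bash
cat >> h.py <<'E'
YS=np.radians(99.45); S0=np.array([.524,.0018])
def d(a): return np.array([np.cos(a),np.sin(a)])
def down(ay): # tool down, tool y along world angle ay
    y=np.r_[d(ay),0];z=np.array([0,0,-1.]);return np.c_[np.cross(y,z),y,z]
def sc(x,y): return S0+x*d(YS)+y*d(YS+np.pi/2)
def toS(p): q=np.asarray(p)[:2]-S0;return np.array([q@d(YS),q@d(YS+np.pi/2)])
def st():
    o=env.observe();print(round(o["clock"],2),o["tcp_pos"].round(4) if hasattr(o["tcp_pos"],"round") else o["tcp_pos"],"F",np.round(o["contact_force"],2),"op",round(o["opening"],4),"g",np.round(o["grasp_force"],1))
E
python3 - <<'E'
from h import *
B=np.array([.5585,-.072]);R=down(np.radians(92.8)-np.pi)
env.reach(np.r_[B,.17],R);st()
p=vision.get_image("wrist");cv2.imwrite("pics/w1.png",p["image"]);marks(p,["tray_bar","tray_nose","scale"])
env.line_to(np.r_[B,.044],velocity=.12);st()
env.close_gripper(45);st()
E
```

```text
4.83 [ 0.5585 -0.0734  0.1701] F [ 0.08  0.57 -0.35] op 0.0853 g 0.0
tray_bar 0.89 [ 0.563  -0.0711  0.0623] px [310. 195.]
tray_nose 0.98 [6.919e-01 6.720e-02 4.000e-04] px [152.  20.]
scale 0.79 [ 5.27e-01 -4.00e-04  1.10e-03] px [235. 213.]
6.22 [ 0.5591 -0.0721  0.0447] F [-0.46 -0.67 -0.08] op 0.0855 g 0.0
6.92 [ 0.5586 -0.0719  0.0442] F [0.3  0.55 1.77] op 0.0083 g 43.8
```

View pics/w1.png

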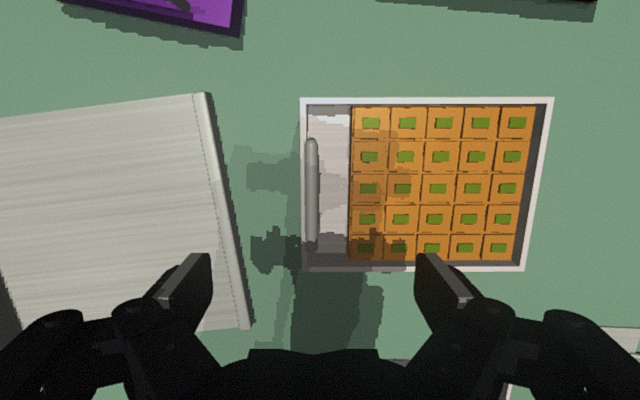

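Run:
```python
from h import *
o=env.observe();t=np.array(o["tcp_pos"]);s=toS(t);print(s)
a=np.radians(92.8);b=t[:2]-.012*d(a)
env.line_to(np.r_[b,t[2]+.0305],velocity=.04);st()
s0=toS(b);e=np.array([.020,-.003])
for k in np.linspace(0,1,6)[1:]:
    env.line_to(np.r_[sc(*(s0+k*(e-s0))),t[2]+.0305],down(a+min(1,k*1.25)*(YS-a)-np.pi),velocity=.05)
st()
p=vision.get_image("side");cv2.imwrite("pics/s1.png",p["image"][130:330,200:420].repeat(3,0).repeat(3,1)[:, :]);marks(p,["tray_nose","tray_tail","tray_bar"])
```

```text
[-0.07842218 -0.02198388]
7.89 [ 0.5591 -0.0844  0.0746] F [ 0.7  -0.47 -4.78] op 0.0081 g 43.7
10.89 [0.5235 0.0233 0.0748] F [ 0.06  2.66 -3.96] op 0.0085 g 44.1
tray_nose 0.95 [ 0.3175 -0.287  -0.0027] px [421. 202.]
tray_nose 0.74 [ 0.6947  0.0659 -0.003 ] px [243. 242.]
tray_nose 0.72 [7.350e-01 2.716e-01 5.000e-04] px [181. 295.]
tray_tail 0.86 [ 0.3135 -0.14    0.0062] px [408. 234.]
tray_tail 0.77 [ 0.5529 -0.1496  0.0012] px [327. 206.]
tray_tail 0.64 [ 0.8665  0.3552 -0.0013] px [112. 302.]
tray_tail 0.57 [ 0.8952  0.0422 -0.0024] px [186. 213.]
tray_bar 0.93 [0.6971 0.0747 0.0567] px [238. 228.]
tray_bar 0.91 [0.7437 0.2752 0.0497] px [173. 281.]
tray_bar 0.72 [0.5259 0.025  0.0912] px [308. 227.]
tray_bar 0.66 [ 0.3141 -0.2829  0.0449] px [425. 191.]
```

View pics/s1.png

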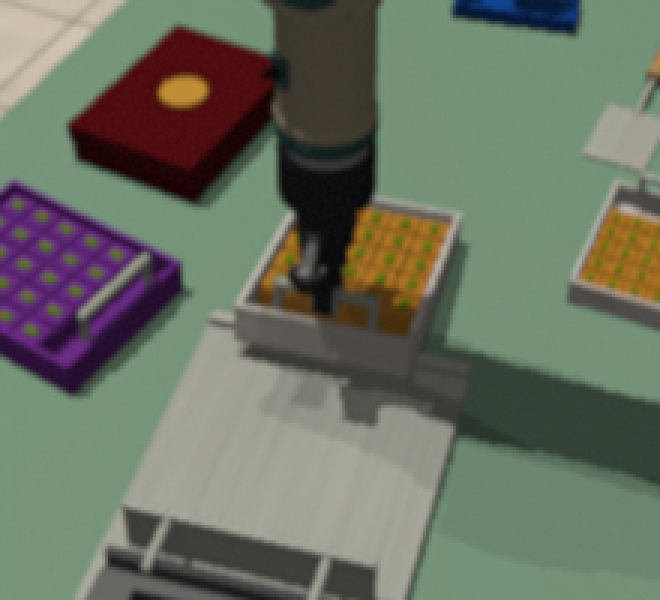

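The tray is tilted with its nose over the lip, seen at crop (330,345), and its tail is on the table. Next I lower it and let go.

Run:
```python
from h import *
env.line_to(np.r_[sc(.0235,-.003),.0685],velocity=.03);st()
z=.0685
while z>.060:
    z-=.001; env.line_to(np.r_[sc(.024,-.003),z],velocity=.02)
    f=np.mean([np.array(env.observe()["contact_force"])[2] for _ in range(3)])
    print(round(z,4),f.round(2))
    if f>-.8: break
env.open_gripper();st()
env.line_to(np.r_[sc(.024,-.003),z+.10],velocity=.15);env.pause(.3);st()
for n in("top","side","wrist"):
    p=vision.get_image(n);marks(p,["tray","tray_nose","tray_tail","tray_bar"][0 if n!="wrist" else 1:])
    if n=="side": cv2.imwrite("pics/s2.png",cv2.resize(p["image"][130:330,200:420],None,fx=3,fy=3))
```

```text
11.47 [0.5233 0.0251 0.0683] F [ 0.01 -0.83 -3.36] op 0.0084 g 44.1
0.0675 4.2
12.45 [0.523  0.026  0.0675] F [ 0.53  0.31 -0.39] op 0.0852 g 0.0
13.57 [0.5226 0.0259 0.1668] F [-0.53  1.1  -0.29] op 0.0851 g 0.0
tray 0.9 [ 7.928e-01  5.160e-02 -7.000e-04] px [263. 129.]
tray 0.68 [ 0.54   -0.0578  0.0105] px [296. 209.]
tray 0.67 [0.8012 0.3132 0.0028] px [180. 125.]
tray 0.66 [ 0.3122 -0.2148 -0.0012] px [346. 284.]
tray_nose 0.95 [0.5232 0.0405 0.0237] px [264. 214.]
tray_nose 0.95 [0.7368 0.2709 0.0024] px [193. 145.]
tray_nose 0.88 [0.6909 0.0706 0.0014] px [256. 161.]
tray_nose 0.68 [ 0.3134 -0.2889  0.0011] px [370. 284.]
tray_tail 0.93 [ 0.3097 -0.1426 -0.0036] px [322. 285.]
tray_tail 0.79 [ 8.655e-01  3.514e-01 -4.000e-04] px [169. 105.]
tray_tail 0.64 [ 0.5526 -0.1597 -0.0009] px [329. 206.]
tray_bar 0.91 [0.7386 0.2743 0.046 ] px [188. 141.]
tray_bar 0.71 [0.5238 0.0242 0.0875] px [267. 212.]
tray_bar 0.65 [ 0.3116 -0.283   0.0478] px [370. 286.]
tray 0.91 [ 0.3121 -0.2141  0.0018] px [416. 218.]
tray 0.78 [ 0.5368 -0.0582  0.0109] px [318. 227.]
tray 0.73 [ 0.795   0.311
[... 255 characters left out ...]

tray_nose 0.58 [ 0.6946  0.0653 -0.0033] px [243. 242.]
tray_tail 0.92 [0.8956 0.0457 0.001 ] px [185. 213.]
tray_tail 0.71 [ 0.5531 -0.1476  0.001 ] px [327. 207.]
tray_tail 0.64 [ 0.7996 -0.2034 -0.0009] px [261. 172.]
tray_tail 0.63 [ 0.8677  0.3566 -0.0013] px [112. 302.]
tray_bar 0.97 [ 0.3135 -0.2779  0.0439] px [424. 192.]
tray_bar 0.89 [0.7411 0.2754 0.0488] px [174. 282.]
tray_bar 0.75 [0.6978 0.0713 0.0587] px [239. 227.]
tray_bar 0.59 [0.5234 0.0254 0.0837] px [309. 229.]
tray_nose 0.9 [0.5221 0.039  0.0231] px [298. 189.]
tray_tail 0.9 [ 0.5545 -0.1538 -0.001 ] px [507. 183.]
tray_tail 0.41 [0.4765 0.2612 0.0118] px [ 49. 195.]
tray_bar 0.87 [0.5218 0.0235 0.0862] px [316. 213.]
```

View pics/s2.png

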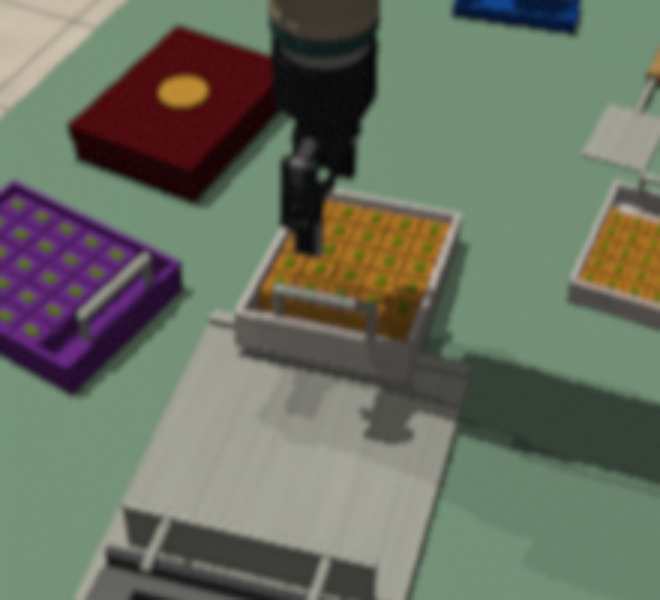

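The tray leans by itself: nose about x 39 mm and z 24 mm in the scale frame, tail on the table, yaw about 99°. Next I go behind it with the fingers open for a two-point push and the tips pitched 15° forward.

```bash
cat >> h.py <<'E'
PT=np.radians(15)
yt=np.r_[d(YS-np.pi/2),0];zt=np.r_[np.sin(PT)*d(YS),-np.cos(PT)];RP=np.c_[np.cross(yt,zt),yt,zt]
OFF=(-.013*np.sin(PT)+.011*np.cos(PT), .013*np.cos(PT)+.011*np.sin(PT))
def tcp(px,py,pz): return np.r_[sc(px-OFF[0],py),pz-OFF[1]]  # contact point in scale frame -> TCP
def F(n=3):
    f=np.mean([env.observe()["contact_force"] for _ in range(n)],0);return np.array([-f[:2]@d(YS),f[:2]@d(YS+np.pi/2),f[2]])
E
python3 - <<'E'
from h import *
print(env.inverse_kinematics(tcp(-.215,-.003,.2),RP),env.inverse_kinematics(tcp(.06,-.003,.032),RP))
env.reach(tcp(-.215,-.004,.17),RP);st()
env.line_to(tcp(-.205,-.004,.022),velocity=.15);env.pause(.2);st()
b=F(10);print("bias",b,env.observe()["torque"])
x=-.175
env.line_to(tcp(x,-.004,.022),velocity=.05)
while x<-.150:
    x+=.003;env.line_to(tcp(x,-.004,.022),velocity=.03);print(round(x,4),(F()-b).round(2),np.round(env.observe()["torque"],2))
st()
E
```

```text
[ 45.14651945  43.75781548 -34.97694936  88.84473643  11.44026606
  60.5688523   20.07731413] [ 20.08095746  50.53360223 -30.10893619 113.38459359  19.99313729
  23.91184673  -9.7470868 ]
15.86 [ 0.5646 -0.2156  0.1547] F [-0.12  0.07 -0.71] op 0.0854 g 0.0
17.2 [ 0.5633 -0.2073  0.0075] F [ 0.37 -0.47 -0.56] op 0.0852 g 0.0
bias [ 0.51943797 -0.28437744 -0.56183383] [-0.29818968 -0.10352114  0.01729717]
-0.172 [-0.59  1.49  0.51] [-0.23 -0.03 -0.04]
-0.169 [-0.93 -0.24  1.01] [-0.27 -0.04 -0.01]
-0.166 [ 0.15  0.08 -0.59] [-0.22 -0.04 -0.02]
-0.163 [-1.42  0.26  0.16] [-0.24 -0.06  0.01]
-0.16 [ 0.34 -0.1  -0.38] [-0.53 -0.11  0.02]
-0.157 [ 4.62 -0.19 -0.38] [-1.1  -0.17  0.06]
-0.154 [ 3.73 -0.46 -1.24] [-1.03 -0.24 -0.11]
-0.151 [ 3.66 -0.3  -0.55] [-1.03 -0.23 -0.06]
-0.148 [ 2.67  0.91 -0.78] [-0.97 -0.2  -0.06]
20.2 [ 0.5534 -0.1504  0.0065] F [-0.1  -3.25 -1.34] op 0.0852 g 1.6
```

Run:
```python
from h import *
b=np.array([.5,-.28,-.56])
def prof(x): return np.interp(x,[-.148,-.118,-.082,-.075,0,.012],[.022,.022,.046,.046,.040,.038])
x=-.148;up=0
while x<-.03:
    x+=.003;env.line_to(tcp(x,-.004,prof(x)+up),velocity=.03);f=F()-b
    print(round(x,3),round(prof(x)+up,4),f.round(1))
    if f[2]>2.5: up+=.003
    if f[0]>12 or up>.008: print("stop");break
st()
p=vision.get_image("side");cv2.imwrite("pics/s3.png",cv2.resize(p["image"][130:330,200:420],None,fx=3,fy=3))
for n in("side","top"):
    p=vision.get_image(n) if n=="top" else p; marks(p,["tray_nose","tray_tail"])
```

```text
-0.145 0.022 [ 2.3  0.3 -1. ]
-0.142 0.022 [ 2.4  0.3 -1.7]
-0.139 0.022 [ 1.6 -0.9 -1.7]
-0.136 0.022 [ 1.7 -0.4 -1.5]
-0.133 0.022 [ 1.9 -0.4 -1.3]
-0.13 0.022 [ 1.9  0.1 -1.3]
-0.127 0.022 [ 2.5  0.2 -1.8]
-0.124 0.022 [ 2.8  1.  -1.4]
-0.121 0.022 [ 2.9  1.4 -2.1]
-0.118 0.022 [ 3.   0.4 -1. ]
-0.115 0.024 [ 3.8  0.5 -1.1]
-0.112 0.026 [ 3.7  0.2 -0.2]
-0.109 0.028 [3.2 0.3 0.4]
-0.106 0.03 [ 3.2 -0.6  0.1]
-0.103 0.032 [ 3.6 -0.  -0.4]
-0.1 0.034 [ 3.6 -0.2  0.4]
-0.097 0.036 [ 3.6 -0.8  0.3]
-0.094 0.038 [ 3.7 -0.6  1.1]
-0.091 0.04 [3.4 0.8 2.3]
-0.088 0.042 [ 2.2 -0.2  1. ]
-0.085 0.044 [2.6 0.1 1. ]
-0.082 0.046 [2.5 0.8 1.7]
-0.079 0.046 [2.3 0.2 0.7]
-0.076 0.046 [ 2.5 -0.1  2. ]
-0.073 0.0458 [ 3.  -0.4  2.9]
-0.07 0.0486 [ 2.1 -0.1  1.1]
-0.067 0.0484 [ 1.7 -0.2  1.7]
-0.064 0.0481 [2.  0.3 0.5]
-0.061 0.0479 [ 1.5 -0.2  0.2]
-0.058 0.0476 [ 1.3 -1.3 -0.1]
-0.055 0.0474 [ 0.9  0.1 -0.9]
-0.052 0.0472 [ 1.6 -0.4 -0.8]
-0.049 0.0469 [ 2.1 -0.6 -0.2]
-0.046 0.0467 [ 0.7  0.5 -0.7]
-0.043 0.0464 [ 1.  -0.2 -0.2]
-0.04 0.0462 [ 2.  -0.3  0.1]
-0.037 0.046 [ 1.5 -0.9  0.2]
-0.
[... 352 characters left out ...]
0661 -0.0039] px [243. 243.]
tray_tail 0.94 [ 0.8671  0.3567 -0.0009] px [112. 302.]
tray_tail 0.92 [ 0.3115 -0.1392  0.0038] px [408. 235.]
tray_tail 0.84 [ 0.5291 -0.0235  0.0198] px [315. 234.]
tray_tail 0.77 [ 0.892   0.0432 -0.0019] px [187. 214.]
tray_nose 0.83 [0.7384 0.2738 0.0013] px [192. 144.]
tray_nose 0.75 [0.5026 0.1712 0.0142] px [221. 220.]
tray_nose 0.67 [0.692  0.0734 0.0013] px [255. 160.]
tray_nose 0.59 [ 0.7947 -0.211   0.0017] px [346. 130.]
tray_tail 0.82 [ 8.646e-01  3.536e-01 -3.000e-04] px [169. 105.]
tray_tail 0.72 [ 0.5328 -0.0331  0.0217] px [288. 211.]
tray_tail 0.71 [ 0.8918  0.0416 -0.0012] px [267.  99.]
tray_tail 0.64 [ 0.3078 -0.1404  0.    ] px [322. 285.]
```

View pics/s3.png

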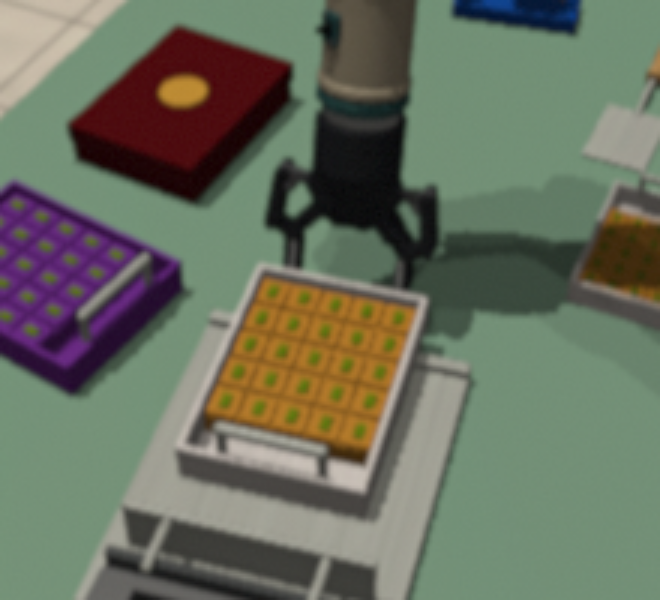

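Over the lip and square: tray at crop (310,390), lip at (440,360), both fingers on the rear wall. Next I feel for the stop slowly.

Run:
```python
from h import *
b=np.array([.5,-.28,-.56])
def prof(x): return np.interp(x,[-.028,.005,.018,.08],[.045,.041,.034,.033])
x=-.028;h=[];hit=None
while x<.075:
    fine=hit is not None
    x+=.003 if x<.003 else (.0003 if fine else .0006)
    env.line_to(tcp(x,-.004,prof(x)),velocity=.025 if x<.003 else .01);f=F(4)-b;h.append(f[0])
    if fine or len(h)%6==0: print(round(x,4),f.round(1))
    base=np.median(h[-14:-3]) if len(h)>8 else 3
    if hit is None and x>.012 and min(h[-2:])>base+2.2: hit=base;print("hit",x,base)
    if f[0]>base+4 and x>.003 and hit is None: hit=base;print("hit!",x,base,f)
    if hit is not None and np.mean(h[-2:])>hit+8.5: break
env.pause(.15)
for _ in range(5): print((F(4)-b).round(1));env.pause(.12)
st()
```

```text
-0.01 [ 4.1 -0.6  2.4]
0.0056 [5.8 0.2 4.1]
0.0092 [5.4 0.2 4.5]
0.0128 [ 5.2 -0.6  5.2]
0.0164 [5.3 0.2 4.5]
0.02 [5.7 0.  5.2]
0.0236 [5.7 0.6 4.9]
0.0272 [ 4.7 -0.2  4.1]
0.0308 [ 4.9 -0.3  4.3]
0.0344 [ 6.6 -0.2  5.1]
0.038 [8.9 0.1 7.2]
hit 0.03800000000000003 5.415592552588339
0.0383 [10.  -0.2  6.8]
0.0386 [10.8 -0.   8.4]
0.0389 [11.8  1.2  8. ]
0.0392 [13.5  1.   8.3]
0.0395 [13.1  1.7  8.2]
0.0398 [13.3  2.   9.5]
0.0401 [15.1  1.8  9.2]
[14.3  1.3 10. ]
[14.1  1.4  9.1]
[12.8  2.3 10.2]
[13.3  1.7  9.9]
[14.4  1.7  9.8]
50.17 [0.5236 0.0305 0.0184] F [  1.54 -13.96   8.72] op 0.0857 g 7.2
```

Run:
```python
from h import *
b=np.array([.5,-.28,-.56]);x=.0401;z=.0336
t=env.observe()["tcp_pos"];print(tcp(x,-.004,z),t)
for i in range(8):
    z+=.0005;env.line_to(tcp(x,-.004,z),velocity=.01);f=F(5)-b;print(round(z,4),f.round(1))
    if f[2]<2 or f[0]>16: break
for i in range(10):
    if f[0]>12.5: break
    x+=.0003;env.line_to(tcp(x,-.004,z),velocity=.01);f=F(5)-b;print(round(x,4),f.round(1))
env.pause(.6);print((F(5)-b).round(1));st()
for n in("top","side"):
    p=vision.get_image(n)
    marks(p,["tray_nose","tray_tail"])
    if n=="side": cv2.imwrite("pics/s4.png",cv2.resize(p["image"][150:350,200:420],None,fx=3,fy=3))
```

```text
[0.52255391 0.03485055 0.01819595] [0.5236231  0.03047228 0.01842559]
0.0341 [13.6  0.6  6.2]
0.0346 [12.3 -1.3  1.5]
0.0404 [13.4 -1.7  1.4]
[12.9  0.3  1.9]
51.52 [0.5239 0.0307 0.0187] F [  2.21 -13.25   1.32] op 0.0853 g 6.9
tray_nose 0.94 [ 6.902e-01  7.400e-02 -1.000e-04] px [255. 161.]
tray_nose 0.66 [7.343e-01 2.725e-01 6.000e-04] px [192. 146.]
tray_nose 0.61 [0.4905 0.2238 0.0755] px [199. 222.]
tray_nose 0.55 [0.4927 0.2312 0.0158] px [201. 223.]
tray_tail 0.94 [ 8.620e-01  3.539e-01 -7.000e-04] px [169. 106.]
tray_tail 0.92 [0.8906 0.0458 0.0014] px [266.  99.]
tray_tail 0.66 [0.5233 0.0315 0.0115] px [267. 214.]
tray_nose 0.85 [ 0.3165 -0.2865 -0.0017] px [422. 202.]
tray_nose 0.84 [ 0.6966  0.0685 -0.0021] px [242. 243.]
tray_nose 0.78 [0.49   0.2386 0.0105] px [280. 320.]
tray_nose 0.7 [7.365e-01 2.758e-01 4.000e-04] px [180. 296.]
tray_tail 0.84 [ 0.8948  0.0417 -0.0012] px [186. 213.]
tray_tail 0.68 [ 0.8683  0.3564 -0.0014] px [111. 302.]
tray_tail 0.61 [ 0.3108 -0.1388  0.0032] px [408. 235.]
```

View pics/s4.png

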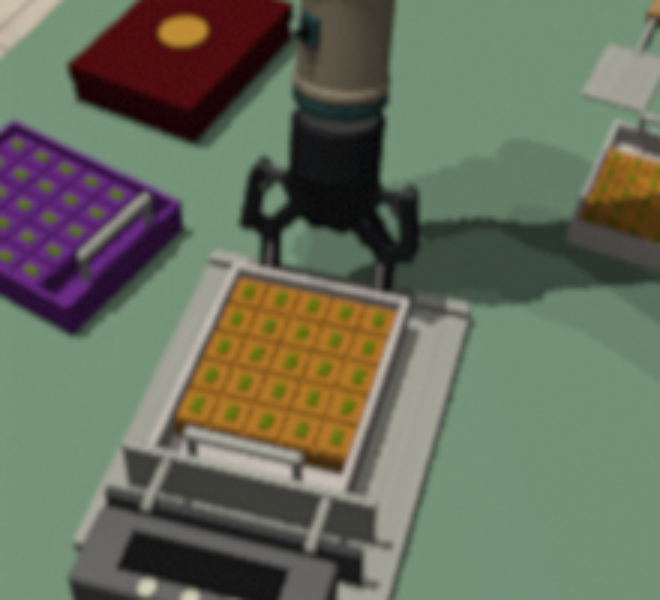

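The tray is flat and square against the stop plate, with its nose at crop (240,460). It has been pressed at about 13 N, less sliding friction. Next I retreat, check and hand in.

Run:
```python
from h import *
env.line_to(tcp(.036,-.004,.0346),velocity=.01)
env.line_to(tcp(-.05,-.004,.04),velocity=.08)
env.line_to(tcp(-.07,-.004,.18),velocity=.15);env.pause(.3);st()
for n in("top","side"):
    p=vision.get_image(n)
    for l in("tray_nose","tray_tail"):
        for q in vision.landmark_of(p,l):
            w=p["R"].T@(np.array(q["at"])-p["t"])
            if abs(w[0]-.5)<.06 and w[1]>0: print(n,l,toS(w).round(4),w[2].round(4))
    for q in vision.regions_of(p,"tray"):
        ys,xs=np.nonzero(q["pixels"]);f=200/np.tan(np.radians(p["fov_y"]/2))
        r=np.c_[(xs-p["cx"])/f,(ys-p["cy"])/f,np.ones(len(xs))]@p["R"];c=-p["R"].T@p["t"]
        P=c+r*((.048-c[2])/r[:,2])[:,None];m=cv2.minAreaRect((P[:,:2]*1000).astype(np.float32))
        if abs(m[0][0]-510)<40: print(n,np.round(m[0],1),np.round(m[1],1),m[2],toS(np.array(m[0])/1000))
st()
```

```text
55.02 [ 0.5404 -0.0736  0.1641] F [-0.26  0.37  0.05] op 0.0855 g 0.0
top tray_nose [ 0.2329 -0.0091] 0.0147
top tray_tail [ 0.0297 -0.0058] 0.0137
top [504.8 133.1] [154.1 207.4] 8.336130142211914 [ 0.13268221 -0.00257459]
side tray_nose [ 0.2402 -0.006 ] 0.0102
side tray_tail [ 0.0393 -0.0038] 0.0126
side [505.8 131.4] [156.4 191.6] 9.829123497009277 [ 0.13081263 -0.00329025]
55.42 [ 0.5406 -0.0738  0.1646] F [-0.27  0.98 -0.31] op 0.0855 g 0.0
```

```bash
python3 -c "
from cell import env
print(env.sign_off())"
```

```text
the job is handed in; nothing more can be done
None
```

The tray leaned on the lip by itself, was pushed over it and pressed against the fence stop with an estimated 8–13 N (about 13 N at the fingers, less friction), and now lies flat and square on the scale; I handed the job in at about 55 s and got no verdict back.

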